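# Tap a battery pack home in its desk bay and lock it

## Task

Pull the black lock knob on the desk shelf all the way up and leave it up, then, with the fat marker held tilted under the shelf, nudge the grey battery pack gently along its guides, a little at a time, until it is fully home against the sprung contact and the set stop that you cannot see inside the bay, without shoving that stop back. Then push the knob all the way back down and stand the marker, cap down, in the pen cup, leaving jar, clock and cup in their places. Move the pack with the marker only, never with the gripper.

Things in the scene. Friction and masses are not known exactly. Their poses are not given: they have to be found in the camera images.
- bay: Fixed wooden desk shelf with a battery bay under its middle. Origin: desk level, under the middle of the shelf board's front edge; x runs level into the bay (away from the robot), z up. Board: x 0 to 170 mm, 240 mm wide, underside 95 mm and top 107 mm above the desk. A notebook lies on its rear right part (x over 70, y below -27 mm), up to 127 mm above the desk.
- bay_floor (a point): Point on the bay's floor, 5 mm above bay's origin. An inner baffle at x 55 mm, 60 mm above the desk, hides what is behind. The white floor runs from x -140 mm to under the board; low guide rails in front, tops 20 mm above the desk, inner faces at y +38 and -38 mm. The inside stop's depth differs from start to start: fully home, the pack's near face lies 22 to 42 mm behind the board's front edge, out of an upright tool's reach.
- battery_mid (a point): Centre (half-way up) of the loose grey battery pack, 70 mm long (x, along the bay), 72 mm wide, 50 mm high, 0.15 to 0.26 kg, lying on the bay floor between the rails. Push the middle of its near face (its x -35 mm). It drags with 0.5 to 2 N and stays where left; with the knob down the lock pin bars it. Never move it faster than 0.25 m/s.
- contact (a joint): Travel of the sprung contact plate hidden at the end of the bay: 0 when nothing touches it, 0.004 m when the pack is fully home; then the stop is felt. Its spring is weak (under 0.3 N), hardly to be felt, and does not push the pack back.
- backstop (a joint): How far the hidden stop behind the contact plate has been shoved back: 0 at the start. It is clamped by friction and holds against about 7 N, several times the drag of the pack; pushed harder it gives way and slides back, up to 20 mm, spoiling its setting: it must not move more than 3 mm.
- lock (a joint): Lock knob: 0 pushed fully down (its pin then bars the bay), 0.022 m pulled fully up, where it stays; it moves with about 4 N of friction and stays wherever it is left. Its pin comes down behind a pack that is home.
- knob (a point): Centre of the grip of the lock knob, a black upright cylinder 26 mm across and 30 mm high, on the axis 16 mm behind the shelf's front edge and 24 mm to the left (+y) of the bay's middle. With the knob down this point is 28 mm above the board's top, the knob's top 15 mm higher. The point moves with the knob. z is up.
- marker_mid (a point): Centre (half-way up) of the fat marker, a straight round stick 165 mm long, standing upright on its cap: black cap 22 mm across over the lowest 50 mm, white barrel 20 mm across above. z runs from cap to upper end. About 40 g. It stands freely left or right of the shelf; the pen cup stands on the other side.
- marker_foot (a point): Centre of the marker's cap end, its foot. Leaning back 34 to 42 degrees from upright, upper end towards the robot, with this point about 17 mm above the bay floor, the marker reaches the pack under the board at every depth.
- cup: White ceramic pen cup, open at the top, rim 80 mm across, 95 mm high, wall 4 mm; origin at the centre of its underside. Loose, 0.45 kg.
- jar: Glass jar with a steel lid, 64 mm across, 85 mm high, to the left of the shelf; origin at the centre of its underside. Leave it alone.
- clock: Small white desk clock, 25 x 75 x 75 mm, to the right of the shelf; origin at the centre of its underside. Leave it alone.
Mind the look-alikes: they are no part of the job. Leave any orange look-alike of the cup alone.

How it is judged (in metres and radians):
On the way, in this order (a step that is already met when the one before it is completed fails the run):
1. the lock knob is pulled fully up, with the pack still outside (value of joint lock above 0.018 m and value of joint contact below 0.002 m), for 0.2 s.
2. with the knob up, the pack is home: the contact plate is pressed (value of joint lock above 0.018 m and value of joint contact above 0.0025 m), for 0.2 s.
3. the knob is pushed fully down with the pack home (value of joint lock below 0.003 m and value of joint contact above 0.0025 m), for 0.2 s.
At the end, for the whole second after the job is handed in: The battery pack is home (contact plate pressed more than 2.5 of its 4 mm), the lock knob is down (less than 3 mm up), the marker stands or leans foot down in the upright pen cup (its foot within 30 mm of the cup's underside), all at rest (all of step 3 and horizontal distance between marker_foot and cup below 0.036 m and z of marker_foot in the frame of cup below 0.03 m and angle between cup's own z axis and vertical below 0.1 rad and angle between marker_mid's own z axis and vertical below 0.8 rad and linear speed of cup below 0.02 m/s and velocity of joint lock below 0.01 m/s); the robot touches nothing.
It fails at once if the gripper or arm touches the battery pack (contact force between any of the fingers, the arm and battery above 0.5 N).
It fails at once if the hidden stop is shoved back by more than 3 mm (value of joint backstop above 0.003 m).
It fails at once if the pack is moved faster than 0.25 m/s (linear speed of battery above 0.25 m/s).
It fails at once if the jar or the clock is moved more than 30 mm or tipped ((distance of jar from where it was at the start of the episode above 0.03 m or angle between jar's own z axis and vertical above 0.5 rad) or (distance of clock from where it was at the start of the episode above 0.03 m or angle between clock's own z axis and vertical above 0.5 rad)).
It fails at once if the cup is moved more than 50 mm or tipped (distance of cup from where it was at the start of the episode above 0.05 m or angle between cup's own z axis and vertical above 0.5 rad).
It also fails if it takes over 66 s, if anything falls off the work surface, if the arm or the gripper's body presses on something with over 40 N, if the wrist force passes 120 N, or if a joint passes its speed limit or range.

## Robot

A 6-joint arm with a two-finger parallel gripper is mounted at the origin on the work surface. World frame = base frame: x ahead of the robot, y to its left, z up, the work surface at z = 0. Lengths are in mm, angles in rad, forces in N, time in s.
With the tool pointing down it reaches from about 400 to 825 mm from the base axis. Payload 7 kg.
Tool frame: the origin (TCP) lies at the very end of the fingers, on their centre line; the grasp point (between the pads) lies 19 mm behind it; z points along the fingers, y is the direction in which the jaws open and shut (so a half turn about z gives the same grasp; the last joint's range is limited). The gripper opens to 88 mm and grips with 3 to 60 N. Pads are 19 mm wide; open, the fingers measure 130 mm over their backs; the gripper's body (78 mm by 193 mm) begins 47 mm behind the grasp point.
Start: joints at [1.566, 0.359, 0.012, 0, -1.224, -0.288], TCP at [194.837, 646.246, 226.561] pointing down, gripper open.
Joint ranges: [-3.07, 3.07], [-1.43, 2.12], [-1.02, 1.25], [-3.03, 1.67], [-3.05, -0], [-3.03, 3.03]. Speed limits (rad/s): [2.39, 2.39, 3.01, 3.14, 3.14, 3.14].

## Interface

Orientations are given as a unit quaternion [x, y, z, w].
In Python, from plant import bot gives the robot as it stands. Calls block until the motion is done:
- bot.move_ptp(position, orientation): joint-space move of the TCP to a pose.
- bot.line_to(position, velocity=150, ori=None): straight line of the TCP; ori=None keeps the orientation; velocity is the mean speed in mm/s.
- bot.move_joints(angles): joint-space move.
- bot.move_gripper(opening, force=None): finger opening in mm; force is the grip in N (None keeps the last); returns when the fingers have stopped.
- bot.pause(seconds).
- bot.solve_ik(position, orientation): joint angles nearest the present ones, or None.
- bot.read_state(): the state.
- bot.camera(name): name is "scene" or "top" or "wrist"; returns the picture (400x640x3 uint8, red, green, blue); there is no depth.
- bot.get_calibration(name): a dict with "fx", "fy", "cx", "cy" (pixels), "distortion" ([k1, k2, p1, p2, k3] as OpenCV has them; the pictures are not rectified), "view" (4x4, takes a point from world to camera coordinates); the wrist camera has in their place "T_tool_cam" (4x4, takes a point from camera to tool coordinates, whose origin is the TCP and whose axes are the flange's). Camera axes: x right, y up, looking along -z (the intrinsics and any distortion apply to the point x, -y, -z); pixel columns grow to the right and rows downward; lengths in mm; the calibration is good to about 2 mm. A picture is of the moment at which its call begins: read the wrist's pose just before it. get_calibration takes no time and is no camera call.
A pose or a line that the arm cannot do raises bot.Unreachable and nothing moves.
- bot.close_job(): hands the job in, once; it reports no verdict.
The state is a dict: "t": time; "joint_pos": joint angles; "qvel": joint speeds; "tau": joint torques, N m; "tcp_pos": TCP position; "eef_rot": TCP orientation; "contact_force": force on the tool from outside, world axes, zero at the start; "moment": the same for the moment, N m; "width": finger opening in mm.
Only numpy, scipy, OpenCV 4.12 (cv2) and the standard library are available. Lean on these libraries where they do the work, as an engineer would, in place of code of your own. Each camera call takes 0.05 s, during which the arm holds its last target.

## Working session

There is one attempt and no reset: what is moved stays moved. The work goes in short steps, each a Python script; the robot and the scene stay as the last script left them, time stands still between calls to the robot, and variables do not carry over. Pictures are saved under pics/ and viewed, and the job is handed in when it is done.

```bash
ls; mkdir -p pics
python3 - <<'E'
from plant import bot
import cv2,json
for n in("scene","top","wrist"):
    s=bot.read_state(); cv2.imwrite(f"pics/{n}0.png",bot.camera(n)[:,:,::-1]); c=bot.get_calibration(n); print(n,{k:(v.tolist() if hasattr(v,'tolist') else v) for k,v in c.items()})
print(s)
E
```

```text
pics
scene {'fx': 402.0765440890414, 'fy': 402.0765440890414, 'cx': 325.61391175009175, 'cy': 197.0700418729687, 'distortion': [0.02567342611015124, 0.0, 0.0, 0.0, 0.0], 'view': [[-0.4036777509739052, 0.9148939763701383, -0.0036449101891181395, 227.2753429809187], [-0.6567932348029945, -0.28701815197679914, 0.6973114276654597, 273.60564689356994], [0.6369198694385885, 0.2838830612020731, 0.716759016320598, -1658.216903491095], [0.0, 0.0, 0.0, 1.0]]}
top {'fx': 447.62050931173985, 'fy': 447.62050931173985, 'cx': 324.196160735886, 'cy': 201.09054412274105, 'distortion': [-0.051820158681741696, 0.0, 0.0, 0.0, 0.0], 'view': [[0.015594811786211357, -0.9997783805963518, -0.014141836425624813, -3.395649026298834], [0.9934143746790495, 0.013886804152178817, 0.11373230346507554, -549.7424104299123], [-0.11351071326701127, -0.015822337456125612, 0.9934107768748224, -1159.5510200834733], [0.0, 0.0, 0.0, 1.0]]}
wrist {'fx': 332.40007665861776, 'fy': 332.40007665861776, 'cx': 318.0686040459999, 'cy': 203.43915785522086, 'distortion': [-0.018676602312158855, 0.0, 0.0, 0.0, 0.0], 'T_tool_cam': [[0.
[... 248 characters left out ...]
63062], [0.0, 0.0, 0.0, 1.0]]}
{'t': 0.1, 'joint_pos': array([ 1.56611214e+00,  3.59342766e-01,  1.11604393e-02, -3.00280228e-04,
       -1.22411369e+00, -2.88115949e-01]), 'qvel': array([-0.00100386, -0.00053645,  0.00120993,  0.00048091, -0.00064307,
       -0.00075623]), 'tau': array([-1.64549092e-03, -5.84161985e+01,  2.93752527e+01,  7.01555774e+00,
        1.01978835e-02, -5.43457281e-05]), 'tcp_pos': array([194.72062252, 645.84790031, 225.70441933]), 'eef_rot': array([ 9.89294891e-01, -1.45928192e-01, -3.38444344e-05,  7.62266850e-04]), 'contact_force': array([ 0.60888764, -0.16984304, -0.99950288]), 'moment': array([-0.0080768 , -0.01338158,  0.0058625 ]), 'width': 87.38972151353695}
```

View pics/scene0.png

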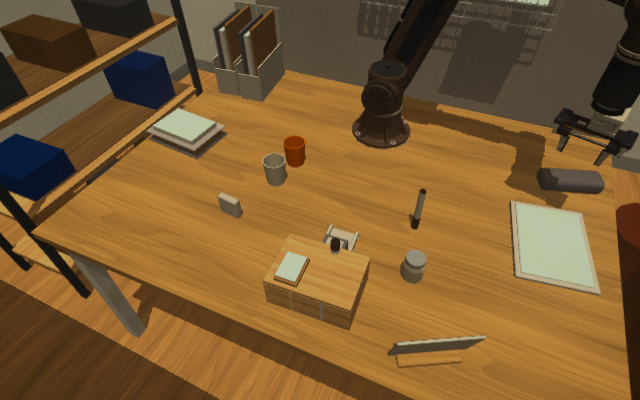

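View pics/top0.png

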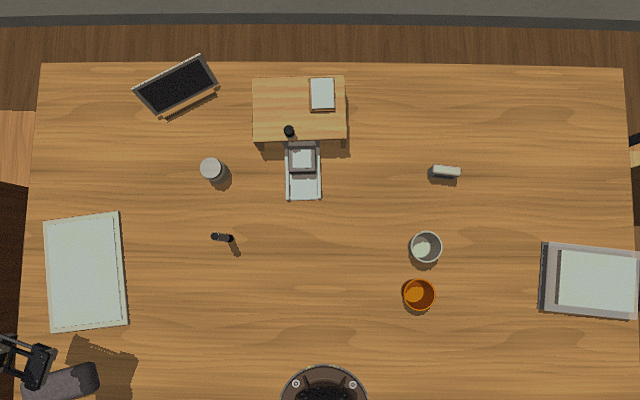

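View pics/wrist0.png

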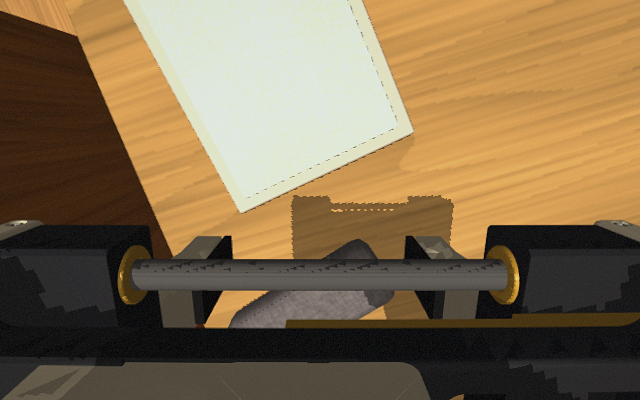

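The top view shows the shelf (col 250-347, row 76-140), black knob (289,131), pack (302,157), marker (222,237), jar (211,169) and clock (445,172). There are two cups. The white/grey one at (426,247) fits "white ceramic"; the orange one at (419,295) is the look-alike to leave alone. I'll confirm both in an enlarged crop.

```bash
cat > h.py <<'E'
import numpy as np,cv2
from scipy.spatial.transform import Rotation as R
from plant import bot
def cam(n,state=None):
    c=bot.get_calibration(n); K=np.array([[c['fx'],0,c['cx']],[0,c['fy'],c['cy']],[0,0,1]]); d=np.array(c['distortion'])
    if 'view' in c: V=np.array(c['view'])
    else:
        T=np.eye(4); T[:3,:3]=R.from_quat(state['eef_rot']).as_matrix(); T[:3,3]=state['tcp_pos']
        V=np.linalg.inv(T@np.array(c['T_tool_cam']))
    return K,d,V
def ray(C,uv):
    K,d,V=C; p=cv2.undistortPoints(np.array([[uv]],float),K,d)[0,0]
    dc=np.array([p[0],-p[1],-1]); Rt=V[:3,:3].T
    o=-Rt@V[:3,3]; w=Rt@dc; return o,w/np.linalg.norm(w)
def onz(C,uv,z):
    o,w=ray(C,uv); return o+w*(z-o[2])/w[2]
def proj(C,P):
    K,d,V=C; p=V[:3,:3]@np.array(P,float)+V[:3,3]; F=np.diag([1,-1,-1.])
    return cv2.projectPoints((F@p)[None],np.zeros(3),np.zeros(3),K,d)[0][0,0]
def tri(rays):
    A=np.zeros((3,3));b=np.zeros(3)
    for o,w in rays:
        M=np.eye(3)-np.outer(w,w);A+=M;b+=M@o
    x=np.linalg.solve(A,b); return x,[float(np.linalg.norm((np.eye(3)-np.outer(w,w))@(x-o))) for o,w in rays]
E
python3 - <<'E'
import cv2
a=cv2.imread('pics/top0.png')
cv2.imwrite('pics/topA.png',cv2.resize(a[60:215,190:360],None,fx=4.5,fy=3.8*1,interpolation=2)[:590,:790] if 0 else cv2.resize(a[60:210,190:360],(680,600),interpolation=2))
b=cv2.resize(a[140:320,190:260],(233,600),interpolation=2); c=cv2.resize(a[140:320,380:480],(333,600),interpolation=2)
import numpy as np; cv2.imwrite('pics/topB.png',np.hstack([b,c]))
s=cv2.imread('pics/scene0.png'); cv2.imwrite('pics/sceneA.png',cv2.resize(s[140:330,210:440],(726,600),interpolation=2))
E
```

```text
(no output)
```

View pics/topA.png

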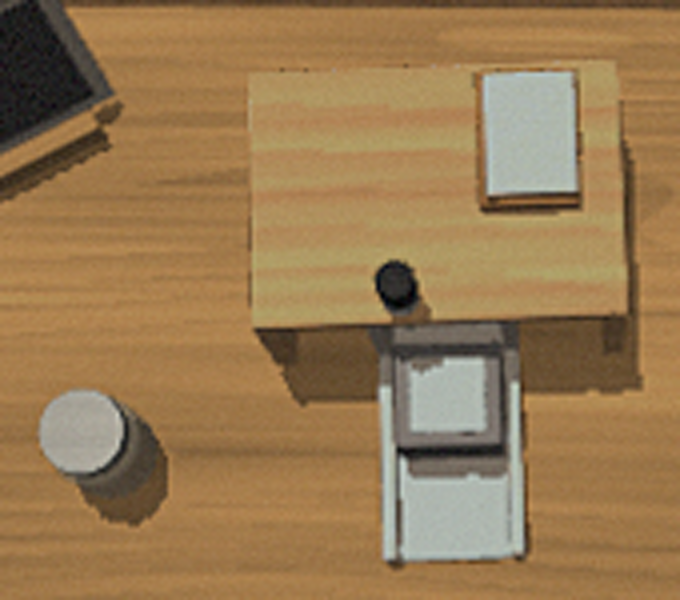

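View pics/topB.png

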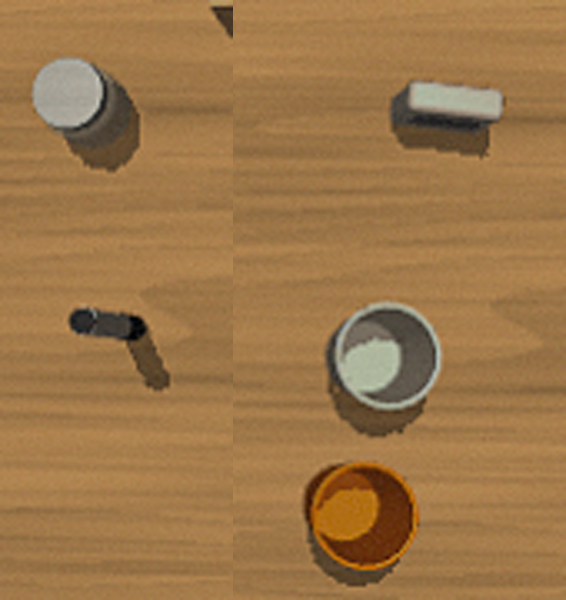

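View pics/sceneA.png

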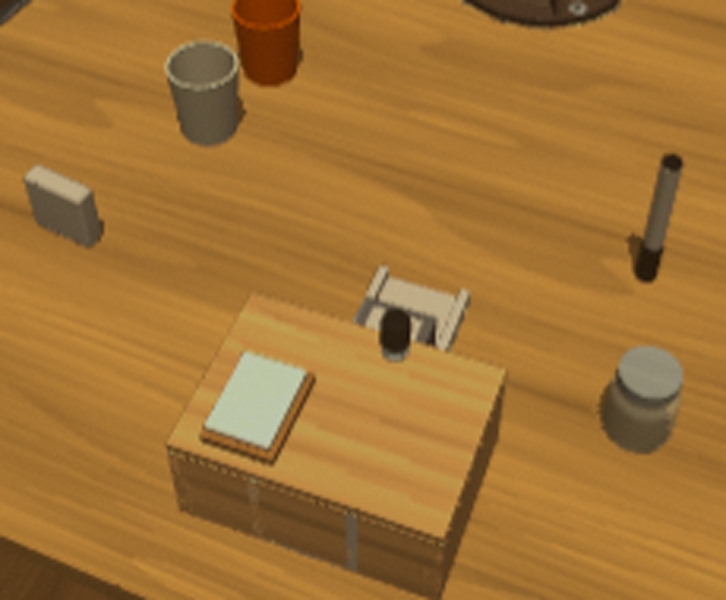

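Run:
```python
from h import *
T=cam('top');S=cam('scene')
f=lambda u,v:(190+u/4,60+v/4)
for n,uv,z in[('FL',f(254,327),107),('FR',f(627,316),107),('RL',f(248,73),107),('RR',f(617,62),107),('knobtop',f(396,283),150),('packTopFL',f(397,447),55),('packFR',f(502,447),55),('mtop',(214.6,236.3),165),('mfoot',(230.5,238.1),0),('cuprim',(426.2,246.5),95),('jar',f(84,432),85),('clock',(380+(455-233)/3.333,140+100/3.333),75),('floorFL',f(384,558),20),('floorFR',f(525,555),20),('orange',(380+(365-233)/3.333,140+515/3.333),95)]:
    print(n,onz(T,uv,z).round(1))
g=lambda u,v:(210+u*230/726,140+v*190/600)
for n,uv,z in[('FL',g(506,372),107),('FR',g(253,293),107),('RL',g(443,537),107),('mtop',g(672,162),165),('mfoot',g(647,275),0),('knob',g(396,320),150),('cup',g(203,65),95),('jar',g(650,370),85)]:
    print('S',n,onz(S,uv,z).round(1))
print(tri([ray(T,f(254,327)),ray(S,g(506,372))]),tri([ray(T,f(627,316)),ray(S,g(253,293))]))
print(tri([ray(T,(214.6,236.3)),ray(S,g(672,162))]))
```

```text
FL [690.3 185.5 107. ]
FR [700.1 -51.1 107. ]
RL [858.9 195.6 107. ]
RR [868.2 -43.2 107. ]
knobtop [708.   91.6 150. ]
packTopFL [623.4  97.5  55. ]
packFR [624.3  28.4  55. ]
mtop [447.4 259.4 165. ]
mfoot [448.4 258.6   0. ]
cuprim [ 432.3 -251.9   95. ]
jar [625.4 297.3  85. ]
clock [ 630. -311.   75.]
floorFL [553.9 107.8  20. ]
floorFR [557.2  12.9  20. ]
orange [ 314.2 -234.8   95. ]
S FL [695.9 190.7 107. ]
S FR [705.6 -47.  107. ]
S RL [861.  197.5 107. ]
S mtop [451.4 262.4 165. ]
S mfoot [448.4 264.2   0. ]
S knob [713.3  95.5 150. ]
S cup [ 435.2 -248.9   95. ]
S jar [627.7 301.4  85. ]
(array([691.56121252, 188.13610071,  99.98267158]), [1.4605038568478175, 1.460503856847797]) (array([701.38808977, -50.58434874, 100.64768389]), [0.7924755405963867, 0.7924755405963412])
(array([447.29886053, 261.31297546, 160.71001467]), [0.7978768253401469, 0.7978768253401962])
```

```bash
cat >> h.py <<'E'
def q(psi,tilt=0): # tilt rad: tool points away from robot
    return (R.from_euler('z',psi)*R.from_euler('y',-tilt)*R.from_euler('x',np.pi)).as_quat()
def snap(n,fn):
    s=bot.read_state(); im=bot.camera(n); cv2.imwrite('pics/'+fn,im[:,:,::-1]); return cam(n,s)
E
python3 - <<'E'
from h import *
psi=.043; t=np.radians(38)
o=np.array([698,68,0]); M=R.from_euler('z',psi).as_matrix()
W=lambda b:o+M@np.array(b,float)
print('marker',bot.solve_ik([448,261,106],q(psi)))
for x in(-90,-30,31):
    for tt in (34,38,42):
        t=np.radians(tt);s=106
        for ps in(psi,psi+np.pi/2):
            rot=q(psi,t) if ps==psi else (R.from_quat(q(psi,t))*R.from_euler('z',np.pi/2)).as_quat()
            print(x,tt,round(ps,2),bot.solve_ik(W([x-s*np.sin(t),0,22+s*np.cos(t)]),rot))
print(bot.solve_ik(W([16,24,250]),q(psi)),bot.solve_ik([433,-250,200],q(psi)))
bot.move_ptp([430,240,330],q(0.0)); C=snap('wrist','w1.png'); print(bot.read_state()['t'],bot.read_state()['tcp_pos'])
bot.move_ptp([670,75,330],q(psi)); C=snap('wrist','w2.png'); snap('scene','s2.png');print(bot.read_state()['t'],bot.read_state()['tcp_pos'],bot.read_state()['contact_force'])
E
```

```text
marker [ 9.06447502e-01  2.17934096e-01 -4.91891680e-01  4.44089210e-16
 -8.60970551e-01  7.07348824e-01]
-90 34 0.04 None
-90 34 1.61 None
-90 38 0.04 None
-90 38 1.61 None
-90 42 0.04 None
-90 42 1.61 None
-30 34 0.04 None
-30 34 1.61 None
-30 38 0.04 None
-30 38 1.61 None
-30 42 0.04 None
-30 42 1.61 None
31 34 0.04 None
31 34 1.61 None
31 38 0.04 None
31 38 1.61 None
31 42 0.04 None
31 42 1.61 None
[ 3.99297792e-01  4.19683082e-01  1.57520767e-01  4.44089210e-16
 -1.30863401e+00  1.21449853e+00] [-1.29910968e-01  8.92856712e-02 -4.05072117e-01  4.44089210e-16
 -1.07643854e+00  1.74370729e+00]
1.95 [429.8662535  240.67620054 329.59861159]
3.1667 [669.33616174  76.38623505 330.83132073] [-1.16205464  0.80523203 -0.36507354]
```

Run:
```python
from h import *
psi=.043;o=np.array([698,68,0]); M=R.from_euler('z',psi).as_matrix()
W=lambda b:o+M@np.array(b,float)
for x in(-80,31):
  for tt in (10,20,30,38):
    t=np.radians(tt);s=106
    P=W([x-s*np.sin(t),0,22+s*np.cos(t)])
    out=[]
    for k in range(24):
        rot=(R.from_quat(q(psi,t))*R.from_euler('z',k*np.pi/12)).as_quat()
        r=bot.solve_ik(P,rot)
        if r is not None: out.append((k*15,np.round(r,2).tolist()))
    print(x,tt,len(out),out[:4])
# forward kinematics understanding: sweep tilt at a comfortable pose
for tt in range(-60,61,10):
    print(tt,[ (k*45) for k in range(8) if bot.solve_ik([550,60,300],(R.from_quat(q(psi,np.radians(tt)))*R.from_euler('z',k*np.pi/4)).as_quat()) is not None])
```

```text
-80 10 23 [(0, [0.48, 0.23, -0.48, 0.11, -0.71, 1.06]), (15, [0.48, 0.23, -0.48, 0.11, -0.71, 0.8]), (30, [0.48, 0.23, -0.48, 0.11, -0.71, 0.53]), (45, [0.48, 0.23, -0.48, 0.11, -0.71, 0.27])]
-80 20 23 [(0, [0.52, 0.13, -0.79, 0.44, -0.37, 0.71]), (15, [0.52, 0.13, -0.79, 0.44, -0.37, 0.44]), (30, [0.52, 0.13, -0.79, 0.44, -0.37, 0.18]), (45, [0.52, 0.13, -0.79, 0.44, -0.37, -0.08])]
-80 30 0 []
-80 38 0 []
31 10 23 [(0, [0.4, 0.4, -0.22, 0.09, -0.79, 1.16]), (15, [0.4, 0.4, -0.22, 0.09, -0.79, 0.9]), (30, [0.4, 0.4, -0.22, 0.09, -0.79, 0.63]), (45, [0.4, 0.4, -0.22, 0.09, -0.79, 0.37])]
31 20 24 [(0, [0.44, 0.3, -0.52, 0.31, -0.45, 0.92]), (15, [0.44, 0.3, -0.52, 0.31, -0.45, 0.66]), (30, [0.44, 0.3, -0.52, 0.31, -0.45, 0.4]), (45, [0.44, 0.3, -0.52, 0.31, -0.45, 0.13])]
31 30 0 []
31 38 0 []
-60 [0, 45, 90, 135, 180, 225, 270, 315]
-50 [0, 45, 90, 135, 180, 225, 270, 315]
-40 [0, 45, 90, 135, 180, 225, 270, 315]
-30 [0, 45, 90, 135, 180, 225, 270, 315]
-20 [0, 45, 90, 135, 180, 225, 270, 315]
-10 [0, 45, 90, 135, 180, 225, 270, 315]
0 [0, 45, 90, 135, 180, 225, 270, 315]
10 [0, 45, 90, 135, 180, 225, 270, 315]
20 [0, 45, 90, 135, 180, 225, 270, 315]
30 [0, 45, 90, 135, 180, 225, 270, 315]
40 [0, 45, 90, 135, 180, 225, 270, 315]
50 []
60 []
```

View pics/w1.png

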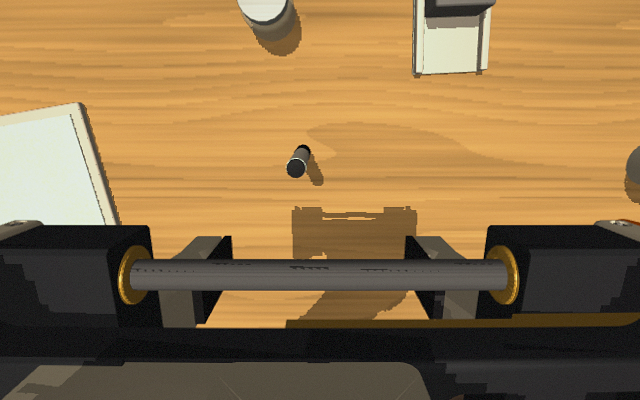

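View pics/w2.png

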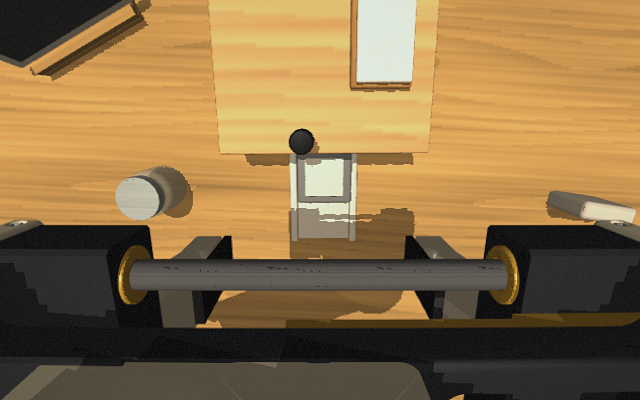

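View pics/s2.png

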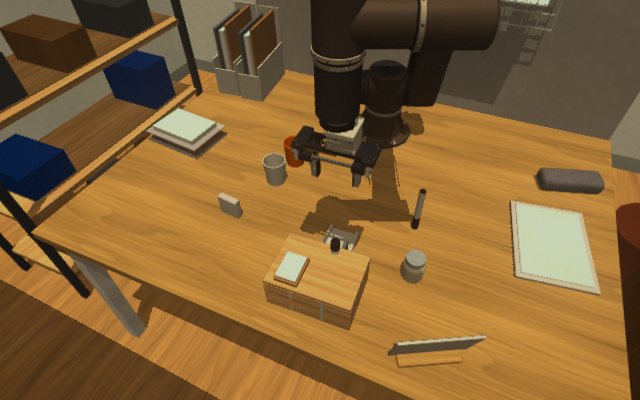

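Run:
```python
import cv2,numpy as np
from h import *
a=cv2.imread('pics/w1.png');b=cv2.imread('pics/w2.png')
cv2.imwrite('pics/w1c.png',cv2.resize(a[130:200,260:350],(771,600),interpolation=2))
cv2.imwrite('pics/w2c.png',cv2.resize(b[100:250,200:440],(800,500),interpolation=2))
```

```text
(no output)
```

View pics/w1c.png

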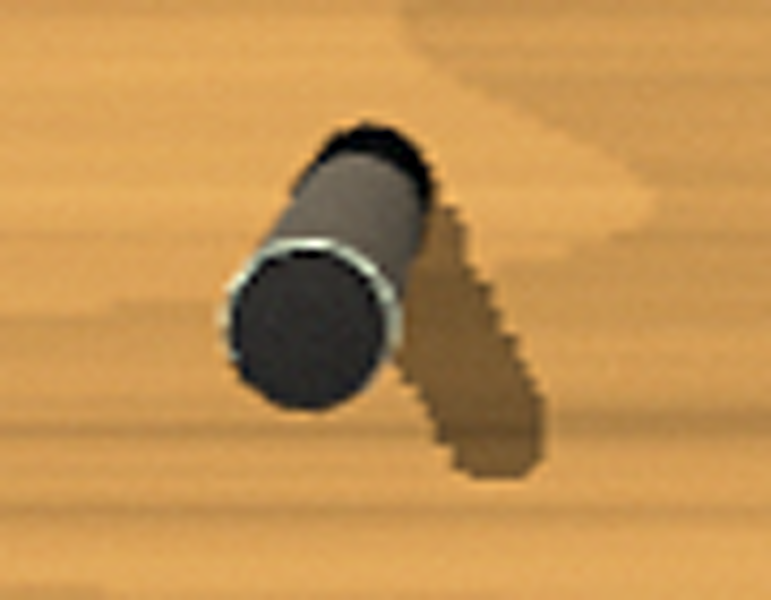

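View pics/w2c.png

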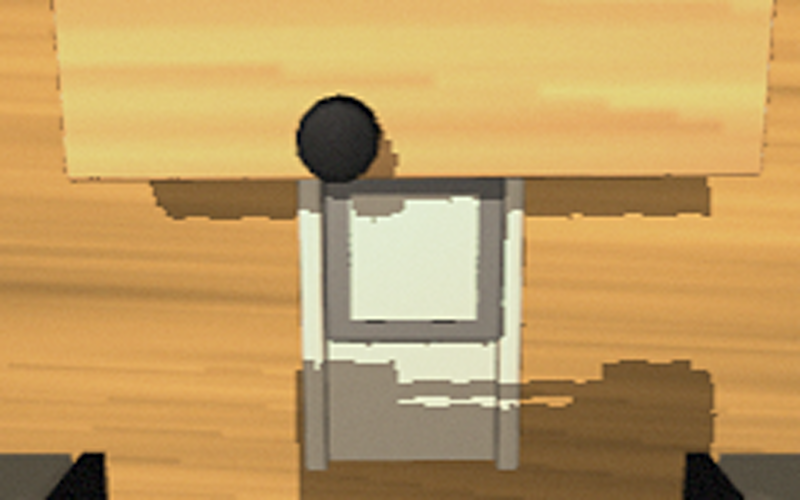

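Run:
```python
from h import *
def st(p,psi): return {'tcp_pos':np.array(p),'eef_rot':q(psi)}
C1=cam('wrist',st([429.87,240.68,329.6],0)); C2=cam('wrist',st([669.34,76.39,330.83],.043))
print('marker top',onz(C1,(296.2,168),165)[:2], 'foot guess',onz(C1,(303.5,152.5),0)[:2])
FL=onz(C2,(221,153.4),107);FR=onz(C2,(428,152.8),107)
print('FL',FL,'FR',FR,'mid',(FL+FR)/2,'len',np.linalg.norm(FL-FR),'yaw',np.arctan2(FR[0]-FL[0],FL[1]-FR[1]))
print('knob',onz(C2,(301.7,141.1),150))
for uv,z in [((298.4,201.4),55),((350.9,201.4),55),((290.9,240.1),20),((356,240.1),20)]: print(onz(C2,uv,z)[:2])
import math
for P in ([448,261,120],[433,-250,125],[433,-250,250]):
  for ps in (0,.5,-.5):
    for d in (20,23,28): 
      r=bot.solve_ik(P,q(ps,-np.radians(d))); print(P,ps,d,None if r is None else np.round(r,2))
```

```text
marker top [448.18806198 261.83722413] foot guess [446.33244447 261.8060757 ]
FL [690.74551115 188.21764662 107.        ] FR [702.0140431  -48.01797814 107.        ] mid [696.37977713  70.09983424 107.        ] len 236.50422874926215 yaw 0.047664263501819286
knob [711.6511123   94.54552367 150.        ]
[624.85033261 100.73600628]
[628.00647077  30.21847286]
[555.59294651 111.94464653]
[559.95257522  14.46861998]
[448, 261, 120] 0 20 [ 0.72  0.4  -0.15 -0.24 -1.3   0.94]
[448, 261, 120] 0 23 [ 0.7   0.43 -0.11 -0.26 -1.36  0.97]
[448, 261, 120] 0 28 [ 0.67  0.48 -0.04 -0.3  -1.45  1.  ]
[448, 261, 120] 0.5 20 [ 0.82  0.42 -0.17 -0.11 -1.32  1.3 ]
[448, 261, 120] 0.5 23 [ 0.81  0.45 -0.12 -0.12 -1.38  1.31]
[448, 261, 120] 0.5 28 [ 0.8   0.51 -0.06 -0.14 -1.48  1.32]
[448, 261, 120] -0.5 20 [ 0.65  0.34 -0.19 -0.34 -1.21  0.57]
[448, 261, 120] -0.5 23 [ 0.62  0.37 -0.16 -0.38 -1.26  0.61]
[448, 261, 120] -0.5 28 [ 0.56  0.41 -0.1  -0.44 -1.34  0.67]
[433, -250, 125] 0 20 [-0.1   0.37 -0.3   0.04 -1.25  1.65]
[433, -250, 125] 0 23 [-0.1   0.4  -0.27  0.04 -1.3   1.65]
[433, -250, 125] 
[... 272 characters left out ...]
 -0.1  -1.31  1.32]
[433, -250, 125] -0.5 23 [-0.22  0.42 -0.17 -0.11 -1.37  1.33]
[433, -250, 125] -0.5 28 [-0.23  0.48 -0.11 -0.13 -1.46  1.35]
[433, -250, 250] 0 20 [-0.1   0.26 -0.14  0.03 -1.52  1.66]
[433, -250, 250] 0 23 [-0.1   0.29 -0.11  0.04 -1.56  1.66]
[433, -250, 250] 0 28 [-0.09  0.35 -0.07  0.04 -1.64  1.66]
[433, -250, 250] 0.5 20 [ 0.    0.2  -0.27  0.17 -1.41  2.02]
[433, -250, 250] 0.5 23 [ 0.02  0.22 -0.27  0.18 -1.44  2.  ]
[433, -250, 250] 0.5 28 [ 0.04  0.27 -0.25  0.21 -1.5   1.97]
[433, -250, 250] -0.5 20 [-0.21  0.28 -0.05 -0.1  -1.57  1.3 ]
[433, -250, 250] -0.5 23 [-0.22  0.32 -0.02 -0.11 -1.62  1.31]
[433, -250, 250] -0.5 28 [-0.23  0.37  0.04 -0.13 -1.71  1.32]
```

```bash
cat >> h.py <<'E'
O=np.array([696.4,70.0,0]);PSI=0.047
def W(b): return O+R.from_euler('z',PSI).as_matrix()@np.array(b,float)
def rep(t=''):
    s=bot.read_state(); print(t,'t',round(s['t'],2),'tcp',s['tcp_pos'].round(1),'F',s['contact_force'].round(2),'M',s['moment'].round(2),'w',round(s['width'],1)); return s
E
python3 - <<'E'
from h import *
k=W([16,24,0]); Q=q(PSI)
bot.move_ptp([k[0],k[1],190],Q); rep()
bot.line_to([k[0],k[1],118],100); bot.pause(.2);rep('down')
bot.move_gripper(15,force=30); rep('grip')
for z in(130,140,144): bot.line_to([k[0],k[1],z],60); rep()
bot.pause(.2); rep(); snap('scene','s3.png')
E
python3 -c "
import cv2;s=cv2.imread('pics/s3.png');cv2.imwrite('pics/s3c.png',cv2.resize(s[170:290,260:420],(800,600),interpolation=2))"
```

```text
t 3.81 tcp [711.8  95.2 191.8] F [ 1.15 -0.69  1.12] M [-0.09 -0.05 -0.02] w 87.9
down t 4.88 tcp [711.6  94.9 118.9] F [ 0.38 -0.29 -0.24] M [-0.06 -0.02  0.02] w 87.7
grip t 5.88 tcp [711.2  95.3 118. ] F [-0.03  2.82  0.1 ] M [1.02 0.24 0.06] w 25.1
 t 6.22 tcp [711.3  95.2 130.8] F [-3.23  5.64  2.9 ] M [1.65 0.93 0.05] w 25.2
 t 6.54 tcp [711.3  95.2 140. ] F [-1.19  5.03 -0.36] M [1.92 0.22 0.  ] w 25.3
 t 6.79 tcp [710.8  95.2 140.5] F [  6.72   4.68 -16.94] M [ 1.79 -2.46 -0.02] w 25.4
 t 6.99 tcp [710.8  95.2 140.5] F [  6.87   5.21 -16.39] M [ 1.73 -2.42 -0.01] w 25.3
```

View pics/s3c.png

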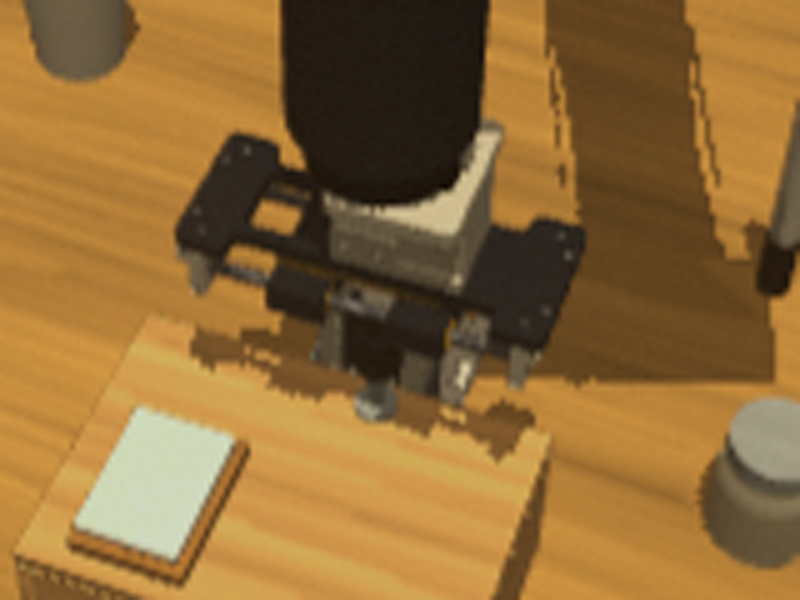

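The knob came up 22.5 mm and then the force jumped to 17 N, so it is on its upper limit. I'll release it and grasp the marker next.

```bash
python3 - <<'E'
from h import *
k=W([16,24,0])
bot.line_to([k[0],k[1],140.3],40); rep()
bot.move_gripper(88); rep('open')
bot.line_to([k[0],k[1],235],200)
d=np.radians(23); psi=0.3; Q=q(psi,-d); tz=R.from_quat(Q).as_matrix()[:,2]
g=np.array([447.8,261.6,125.]); P=g+19*tz
bot.move_ptp(P-110*tz,Q); rep('pre')
bot.line_to(P,120); bot.pause(.15); rep('at'); snap('wrist','w4.png'); snap('scene','s4.png')
E
python3 -c "
import cv2;s=cv2.imread('pics/s4.png');cv2.imwrite('pics/s4c.png',cv2.resize(s[120:300,280:480],(660,594),interpolation=2))"
```

```text
t 7.29 tcp [710.9  95.2 139.2] F [ 0.32  5.15 -5.1 ] M [ 1.92 -0.22  0.03] w 25.4
open t 8.43 tcp [711.2  94.7 140.3] F [-0.82  0.91  0.49] M [-0.03  0.04  0.01] w 87.8
pre t 10.16 tcp [482.6 271.5 208.8] F [ 0.03 -0.39 -0.05] M [ 0.27 -1.27 -0.  ] w 87.4
at t 11.38 tcp [441.2 259.7 108.1] F [-0.53 -0.01  0.17] M [ 0.35 -1.28  0.02] w 87.4
```

View pics/s4c.png

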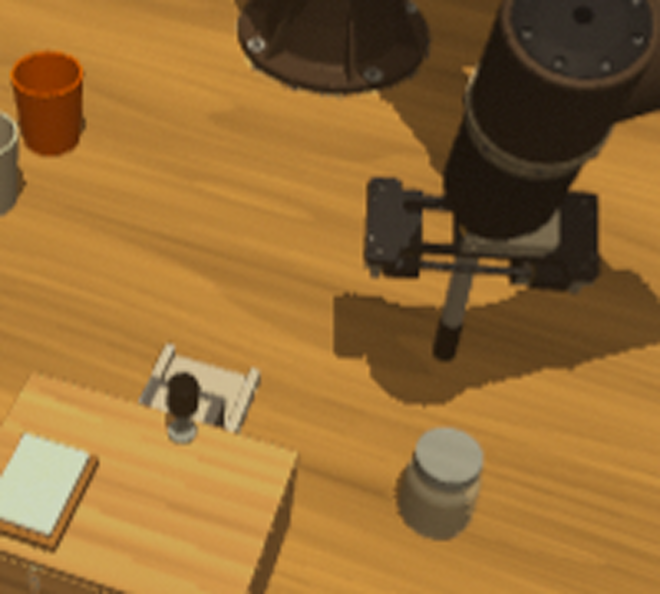

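View pics/w4.png

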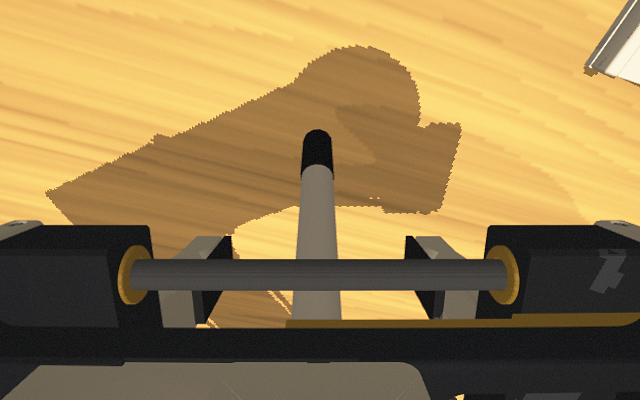

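The knob is up in the scene view, and the marker sits centred between the fingers at col 317 of the wrist view. Closing on it.

```bash
python3 - <<'E'
from h import *
bot.move_gripper(10,force=60); s=rep('grip')
p=s['tcp_pos']; bot.line_to([441.2,259.7,190],120); rep('lift')
# pre-push pose: bay x foot = -110 relative, foot above floor +60
t=np.radians(38); tt=np.radians(15); Q=q(PSI,tt); tz=R.from_quat(Q).as_matrix()[:,2]
def P(xf,zf,y=0): # bay foot -> TCP
    m=W([xf-125*np.sin(t),y,zf+125*np.cos(t)]); return m+19*tz
for xf in(-110,-60,0,35): print(xf,P(xf,22).round(1),bot.solve_ik(P(xf,22),Q))
bot.move_ptp(P(-115,90),Q); bot.pause(.2); rep('pre')
snap('wrist','w5.png');snap('scene','s5.png');snap('top','t5.png')
E
python3 -c "
import cv2;s=cv2.imread('pics/s5.png');cv2.imwrite('pics/s5c.png',cv2.resize(s[120:300,260:460],(660,594),interpolation=2))"
```

```text
grip t 12.56 tcp [440.7 259.4 107.5] F [-0.02  0.26  0.28] M [ 0.32 -1.29  0.  ] w 19.3
lift t 13.39 tcp [440.7 259.5 189.4] F [-0.2  -0.37 -0.77] M [ 0.4  -1.28 -0.01] w 19.5
-110 [514.6  61.4 102.1] [ 0.58480388  0.08189008 -0.83081186  0.30928637 -0.45067874  0.76804241]
-60 [564.5  63.8 102.1] [ 0.53020449  0.16392696 -0.71611536  0.26750438 -0.47230522  0.8623257 ]
0 [624.4  66.6 102.1] [ 0.47773559  0.2556767  -0.57417067  0.22213374 -0.51268618  0.95872709]
35 [659.4  68.3 102.1] [ 0.45192996  0.3070622  -0.48958165  0.19915329 -0.54145345  1.00700458]
pre t 14.44 tcp [510.3  62.2 169.9] F [ 0.64  0.64 -1.04] M [-0.05  0.97  0.  ] w 19.1
```

View pics/s5c.png

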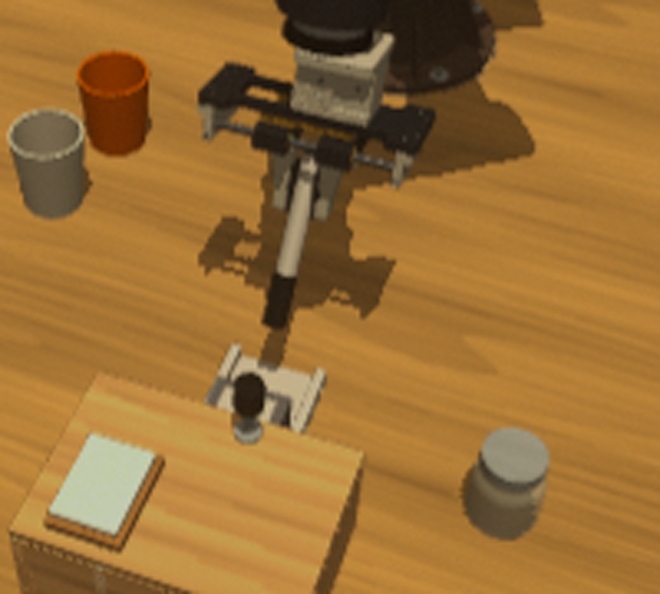

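View pics/w5.png

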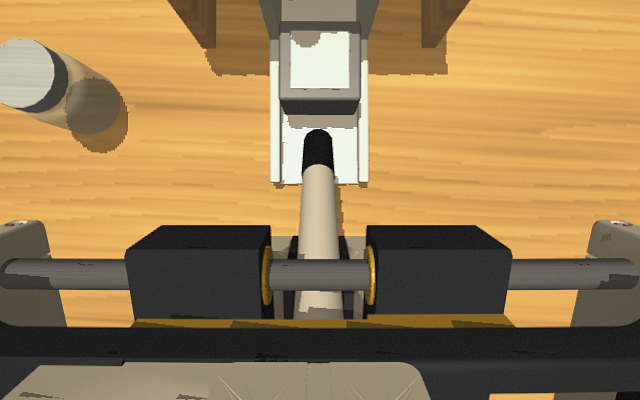

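View pics/t5.png

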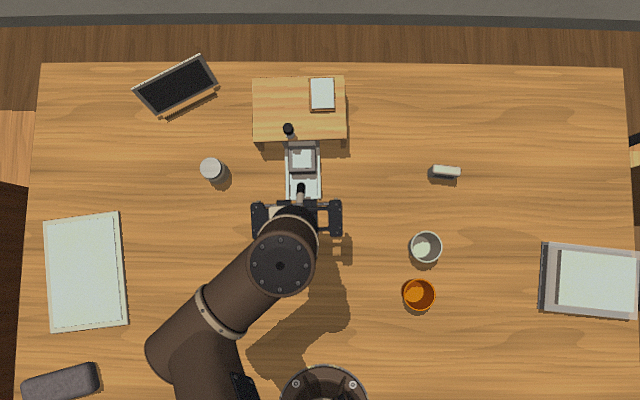

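The grasp held: the foot is at (318,130) in the wrist view, the same place as before the tilt. I'll lower it and nudge the pack in steps while watching the force.

```bash
cat >> h.py <<'E'
_t=np.radians(38); QP=q(PSI,np.radians(15)); _tz=R.from_quat(QP).as_matrix()[:,2]
def P(xf,zf,y=0): return W([xf-125*np.sin(_t),y,zf+125*np.cos(_t)])+19*_tz
BX=W([1,0,0])-W([0,0,0])
def force(n=6):
    F=[];X=[]
    for i in range(n):
        bot.pause(.02); s=bot.read_state(); F.append(s['contact_force']);X.append(s['tcp_pos'])
    F=np.mean(F,0);X=np.mean(X,0); return float(F@BX),F.round(2),X.round(1),round(s['t'],2)
E
python3 - <<'E'
from h import *
bot.move_ptp(P(-105,60),QP); bot.line_to(P(-105,22.5),100); bot.pause(.2); print('base',force(10))
for xf in(-95,-85,-75,-65,-55,-45):
    bot.line_to(P(xf,22.5),40); print(xf,force())
snap('wrist','w6.png')
E
```

```text
base (-0.12363765776036069, array([-0.12, -0.01, -0.53]), array([519.9,  61.9, 103.3]), 15.74)
-95 (-0.22151312359130743, array([-0.21, -0.16, -0.4 ]), array([529.5,  62. , 102.4]), 16.24)
-85 (-0.5487754197160024, array([-0.55, -0.03, -0.21]), array([539.5,  62.5, 102.5]), 16.74)
-75 (-0.15200047203410222, array([-0.14, -0.18, -0.33]), array([549.7,  63.1, 102.6]), 17.24)
-65 (-0.5833552161897578, array([-0.58, -0.15, -0.6 ]), array([559.7,  63.6, 102.6]), 17.74)
-55 (-0.10218414467700791, array([-0.09, -0.28, -0.73]), array([569.7,  64.1, 102.6]), 18.24)
-45 (0.14268811702273757, array([ 0.14, -0.03, -0.08]), array([579.7,  64.6, 102.6]), 18.74)
```

View pics/w6.png

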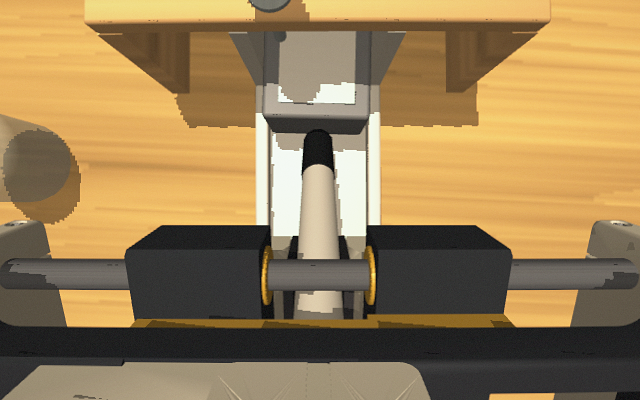

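```bash
cat >> h.py <<'E'
def bayx(p): return R.from_euler('z',-PSI).as_matrix()@(np.array(p)-O)
E
python3 - <<'E'
from h import *
C=cam('wrist',bot.read_state())
for r in(112,115,117,119): print(r,bayx(onz(C,(318,r),55)).round(1))
print('foot proj',proj(C,W([-45,0,22.5])))
im=cv2.imread('pics/w6.png'); print(im[104:136,300,:].tolist())
E
```

```text
112 [-32.3   0.1  55. ]
115 [-34.3   0.1  55. ]
117 [-35.6   0.1  55. ]
119 [-36.9   0.1  55. ]
foot proj [318.08385901 141.01008526]
[[156, 171, 180], [158, 174, 180], [156, 171, 178], [155, 170, 180], [154, 169, 180], [153, 171, 180], [154, 169, 181], [157, 174, 182], [155, 171, 182], [155, 170, 182], [134, 147, 157], [117, 126, 133], [99, 110, 117], [81, 88, 93], [58, 65, 67], [43, 48, 50], [43, 46, 50], [45, 48, 49], [49, 49, 54], [48, 51, 53], [45, 49, 47], [48, 51, 54], [45, 48, 50], [46, 50, 51], [41, 44, 48], [47, 49, 53], [45, 47, 51], [46, 49, 51], [39, 42, 44], [90, 104, 110], [143, 165, 180], [137, 160, 175]]
```

The pack's near top edge (row 116) is at bay x of about -35, so it has moved 35 mm with drag under 1 N. Next come 8-10 mm steps, then 1 mm steps near home.

Run:
```python
from h import *
b=force(4)
for xf in(-37,-29,-20,-11,-3,4,9):
    bot.line_to(P(xf,22.5),45); f=force(4); print(xf,f)
    if f[0]<-2.5: break
snap('wrist','w7.png')
```

```text
-37 (0.0190114013108118, array([ 0.02, -0.06, -0.71]), array([587.8,  64.9, 102.6]), 19.25)
-29 (0.08081839367324528, array([ 0.1 , -0.38, -0.22]), array([595.8,  65.3, 102.6]), 19.64)
-20 (-0.13433018477565015, array([-0.13, -0.01, -0.15]), array([604.8,  65.7, 102.6]), 20.06)
-11 (-0.24061820352140015, array([-0.22, -0.41, -0.12]), array([613.8,  66.2, 102.6]), 20.48)
-3 (0.07877255377776517, array([ 0.07,  0.26, -0.31]), array([621.8,  66.6, 102.6]), 20.87)
4 (0.3884131241113047, array([ 0.38,  0.14, -0.54]), array([628.7,  66.9, 102.7]), 21.24)
9 (-0.08258701628361467, array([-0.08, -0.05, -0.49]), array([633.7,  67.1, 102.6]), 21.57)
```

View pics/w7.png

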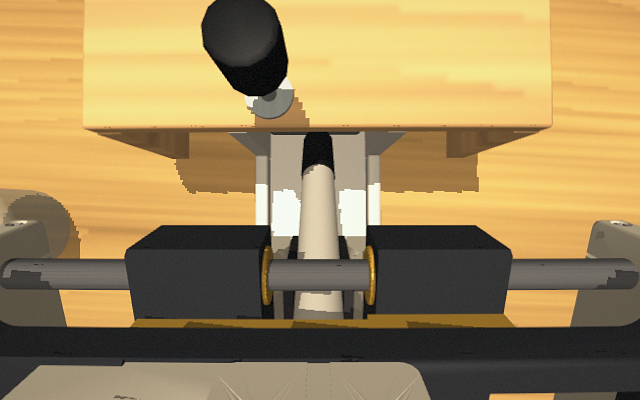

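```bash
cat > push.py <<'E'
from h import *
import sys
a,b,thr,step=map(float,sys.argv[1:5])
xf=a
while xf<b-1e-6:
    xf+=step
    bot.line_to(P(xf,22.5),20); s=bot.read_state(); f0=float(s['contact_force']@BX); f=force(4)
    print(round(xf,1),round(f0,2),round(f[0],2),f[1],s['moment'].round(2),f[2],f[3])
    if min(f0,f[0])<-thr: 
        print('STOP');break
E
python3 push.py 9 27 1.8 1
```

```text
10.0 -0.89 -0.97 [-0.98  0.02  0.31] [-0.03  1.33  0.01] [634.3  67.  102.6] 21.93
11.0 -1.64 -1.1 [-1.1  -0.02 -0.  ] [-0.17  1.4   0.01] [635.4  67.1 102.6] 22.25
12.0 -0.39 -1.48 [-1.47 -0.27 -0.01] [-0.18  1.38  0.01] [636.5  67.2 102.6] 22.57
13.0 -1.65 -1.38 [-1.37 -0.18  0.07] [-0.13  1.42 -0.04] [637.5  67.2 102.6] 22.88
14.0 -1.48 -1.36 [-1.35 -0.21  0.36] [-0.06  1.4  -0.04] [638.5  67.3 102.6] 23.2
15.0 -1.65 -1.51 [-1.51 -0.01 -0.28] [-0.12  1.46  0.02] [639.5  67.3 102.6] 23.52
16.0 -1.81 -1.51 [-1.5  -0.27 -0.34] [-0.12  1.49 -0.01] [640.5  67.4 102.6] 23.83
STOP
```

Steady drag is about 1.4 N, so I'll raise the threshold to 2.8 N.

```bash
python3 push.py 16 37 2.8 1
```

```text
17.0 -4.23 -3.07 [-3.08  0.18  1.34] [-0.03  1.99  0.02] [641.3  67.4 102.6] 24.15
STOP
```

```bash
python3 push.py 17 18 4.3 0.5
python3 - <<'E'
from h import *
snap('wrist','w8.png')
E
```

```text
17.5 -4.5 -4.43 [-4.42 -0.14  1.73] [-0.04  2.41  0.07] [641.6  67.3 102.5] 24.47
STOP
```

View pics/w8.png

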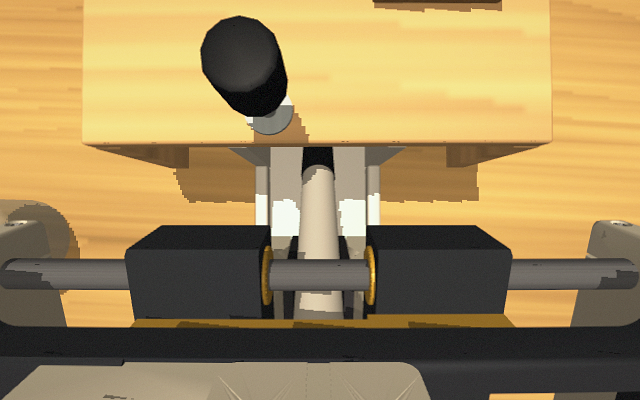

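Force rose to 4.4 N over the last 1.5 mm with the TCP almost stationary and the lever arm unchanged. That is the stop, at a near face of about bay x 26, inside the 22-42 mm range. I'll withdraw, bring the marker upright over the knob, and press the knob down with its foot.

```bash
python3 - <<'E'
from h import *
bot.line_to(P(12,22.5),40); bot.line_to(P(-75,24),150); bot.line_to(P(-110,150),250)
d=np.radians(23);Q=q(PSI,-d); tz=R.from_quat(Q).as_matrix()[:,2]
k=W([16,24,0])
def U(z): return k+np.array([0,0,z+125])+19*tz
print(bot.solve_ik(U(200),Q),bot.solve_ik(U(150),Q))
bot.move_ptp(U(215),Q); bot.pause(.3); rep()
snap('wrist','w9.png');snap('scene','s9.png');snap('top','t9.png')
E
python3 -c "
import cv2;s=cv2.imread('pics/s9.png');cv2.imwrite('pics/s9c.png',cv2.resize(s[120:300,240:440],(660,594),interpolation=2))"
```

```text
[ 0.34229939  0.66680296  0.6832633  -0.12374604 -1.97025409  1.2494404 ] [ 0.34242429  0.67532844  0.58868509 -0.11925432 -1.86789379  1.26259728]
 t 27.75 tcp [703.4  94.7 323.8] F [ 0.21  0.58 -0.68] M [ 0.07 -1.33  0.04] w 19.2
```

View pics/s9c.png

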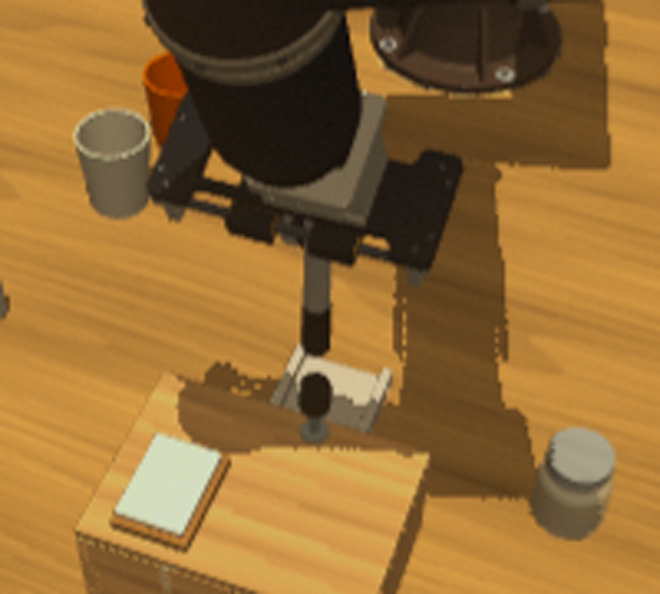

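View pics/w9.png

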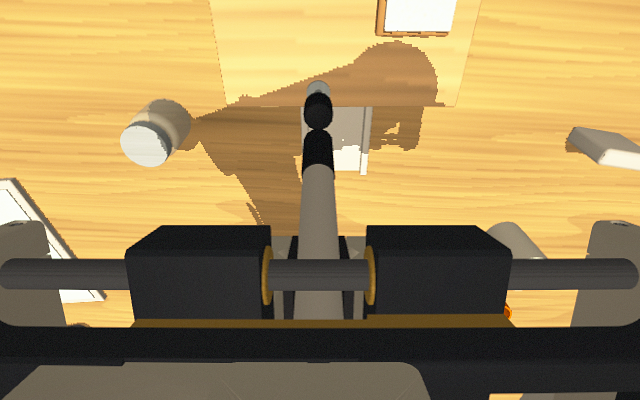

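In both views the marker is upright and straight above the knob, with no slip (foot still at row 130). The pack no longer shows in front of the board. Pressing down.

```bash
cat > press.py <<'E'
from h import *
d=np.radians(23);Q=q(PSI,-d); tz=R.from_quat(Q).as_matrix()[:,2]
k=W([16,24,0])
def U(z): return k+np.array([0,0,z+125])+19*tz
bot.line_to(U(178),80)
for z in (172,167,162,157,154,152,150,149,148,147,146,145):
    bot.line_to(U(z),40); bot.pause(.05); s=rep(z)
    if s['contact_force'][2]>14: break
snap('scene','s10.png');snap('wrist','w10.png')
E
python3 press.py
python3 -c "
import cv2;s=cv2.imread('pics/s10.png');cv2.imwrite('pics/s10c.png',cv2.resize(s[120:300,240:440],(660,594),interpolation=2))"
```

```text
172 t 28.86 tcp [703.8  94.3 279.6] F [ 0.77  0.32 -0.36] M [ 0.04 -1.33  0.02] w 19.2
167 t 29.18 tcp [703.8  94.4 274.4] F [ 0.48 -0.15  0.64] M [-0.   -1.4  -0.03] w 18.8
162 t 29.51 tcp [703.8  94.4 269.1] F [-0.43  0.31 -0.04] M [-0.02 -1.38  0.03] w 19.4
157 t 29.83 tcp [703.8  94.4 263.9] F [ 1.07  0.26 -0.09] M [ 0.05 -1.36  0.01] w 19.1
154 t 30.13 tcp [703.8  94.4 261.2] F [-0.03 -0.33  0.21] M [ 0.05 -1.33  0.04] w 19.3
152 t 30.43 tcp [703.9  94.3 259.5] F [0.38 0.17 1.54] M [ 0.03 -1.12  0.04] w 19.2
150 t 30.73 tcp [703.9  94.4 257.5] F [0.22 0.19 2.37] M [ 0.13 -1.   -0.07] w 19.2
149 t 31.03 tcp [703.9  94.3 257.5] F [-1.15  0.15  5.44] M [ 0.23 -0.32 -0.09] w 19.5
148 t 31.33 tcp [703.9  94.3 257.4] F [-0.7   1.51  9.76] M [ 0.33  0.38 -0.11] w 19.1
147 t 31.63 tcp [703.9  94.2 257.4] F [-1.57  1.37 14.24] M [ 0.47  1.04 -0.18] w 19.2
```

View pics/s10c.png

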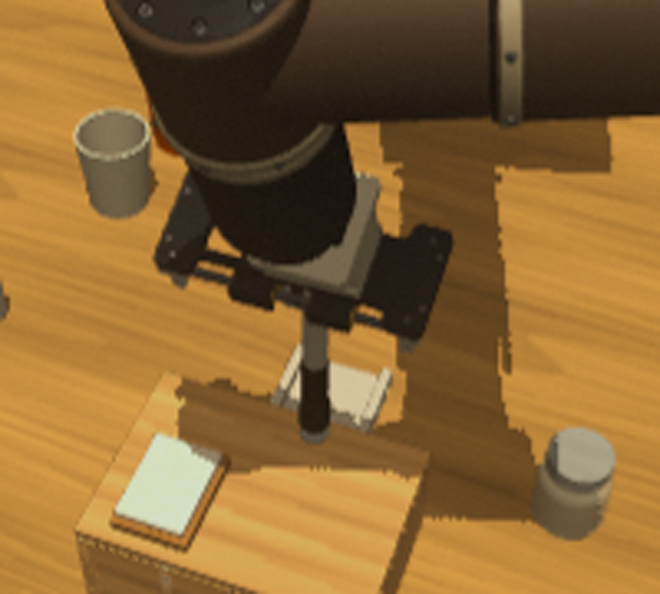

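View pics/w10.png

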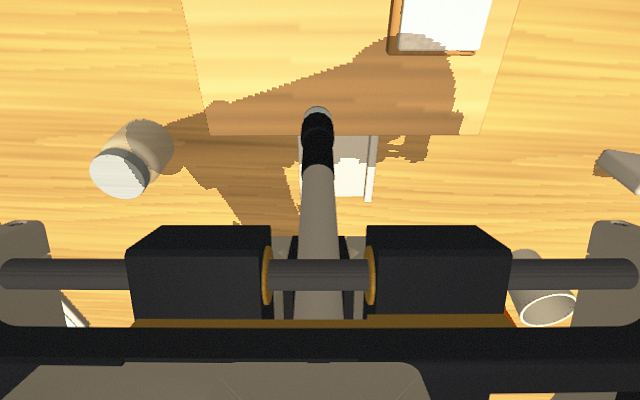

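The force rose sharply with the foot at z≈150, the knob's expected height when fully down. I'll lift off, check, and carry the marker over the white cup.

```bash
cat > c.py <<'E'
from h import *
d=np.radians(23);QC=q(0.,-d); tzc=R.from_quat(QC).as_matrix()[:,2]
CUP=np.array([433.7,-250.5,0])
def V(z,c=CUP): return c+np.array([0,0,z+125])+19*tzc
E
python3 - <<'E'
from c import *
Q=q(PSI,-d); tz=R.from_quat(Q).as_matrix()[:,2]; k=W([16,24,0])
bot.line_to(k+np.array([0,0,152+125])+19*tz,30); bot.line_to(k+np.array([0,0,215+125])+19*tz,200)
bot.move_ptp(V(150),QC); bot.pause(.3); rep()
snap('wrist','w11.png');snap('scene','s11.png');snap('top','t11.png')
E
python3 -c "
import cv2;s=cv2.imread('pics/s11.png');cv2.imwrite('pics/s11c.png',cv2.resize(s[100:300,220:440],(660,600),interpolation=2))
s=cv2.imread('pics/t11.png');cv2.imwrite('pics/t11c.png',cv2.resize(s[60:310,240:490],(600,600),interpolation=2))"
```

```text
t 34.46 tcp [ 426.7 -250.2  257.3] F [-0.28 -0.39 -0.62] M [-0.05 -1.38  0.04] w 19.0
```

View pics/s11c.png

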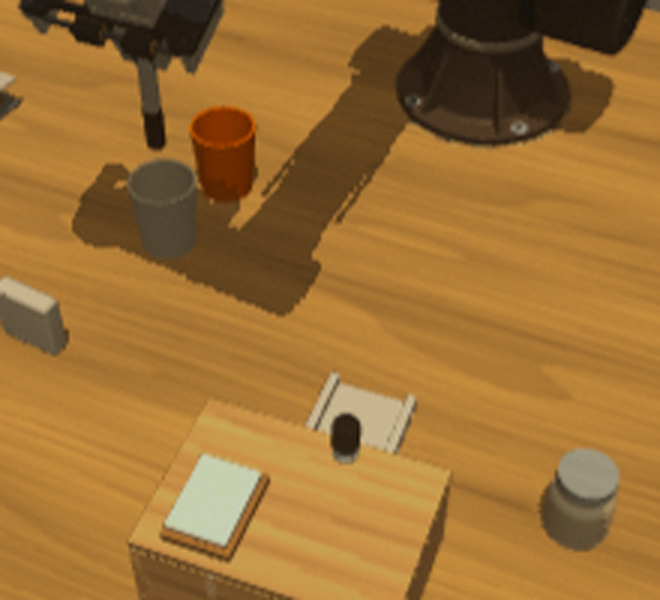

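View pics/t11c.png

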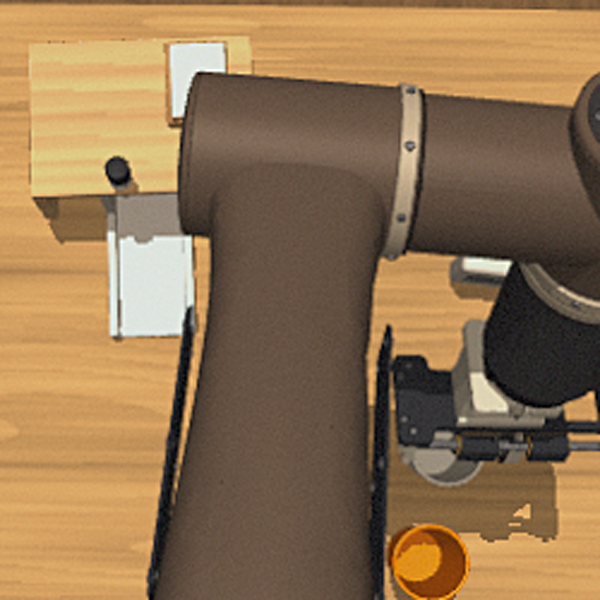

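View pics/w11.png

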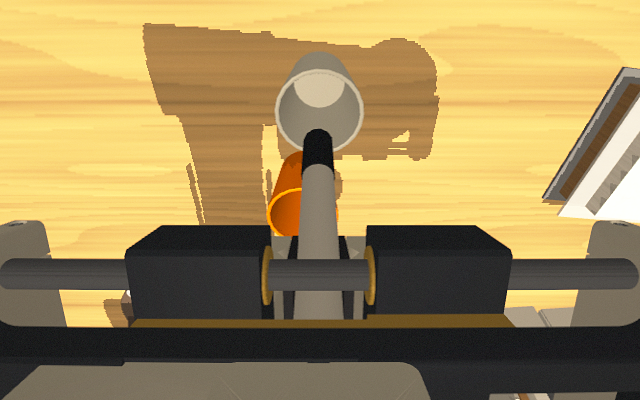

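```bash
python3 - <<'E'
from c import *
C=cam('wrist',bot.read_state()); c=onz(C,(319,110.5),95); print('cup',c, (onz(C,(276,108),95)-onz(C,(362,108),95)))
c=np.array([(c[0]+CUP[0])/2,(c[1]+CUP[1])/2,0]); 
for z in(100,60,25,12): bot.line_to(V(z,c),100); s=rep(z)
for z in(10,8,6):
    if s['contact_force'][2]>2.5: break
    bot.line_to(V(z,c),30); bot.pause(.05); s=rep(z)
snap('scene','s12.png')
E
python3 -c "
import cv2;s=cv2.imread('pics/s12.png');cv2.imwrite('pics/s12c.png',cv2.resize(s[100:300,220:440],(660,600),interpolation=2))"
```

```text
cup [ 436.14604445 -251.49279611   95.        ] [-0.1548235 75.2197282  0.       ]
100 t 35.26 tcp [ 427.7 -251.2  207.8] F [ 0.26  0.66 -0.45] M [-0.03 -1.36  0.01] w 19.4
60 t 35.81 tcp [ 427.7 -251.2  167.9] F [-0.12  0.01 -0.07] M [-0.11 -1.37  0.03] w 19.0
25 t 36.31 tcp [ 427.6 -251.1  132.8] F [ 1.32  0.11 -0.46] M [-0.06 -1.36  0.01] w 19.2
12 t 36.59 tcp [ 427.4 -251.   119.7] F [ 0.39  0.63 -0.47] M [-0.05 -1.36  0.02] w 19.6
10 t 36.89 tcp [ 427.7 -251.1  117.8] F [-0.49  0.33 -0.2 ] M [-0.06 -1.35  0.02] w 19.1
8 t 37.19 tcp [ 427.5 -251.   115.5] F [ 0.39 -0.89 -0.36] M [ 0.01 -1.38 -0.05] w 19.5
6 t 37.49 tcp [ 427.4 -251.   113.4] F [-0.86 -0.82 -0.2 ] M [-0.05 -1.37 -0.  ] w 18.9
```

View pics/s12c.png

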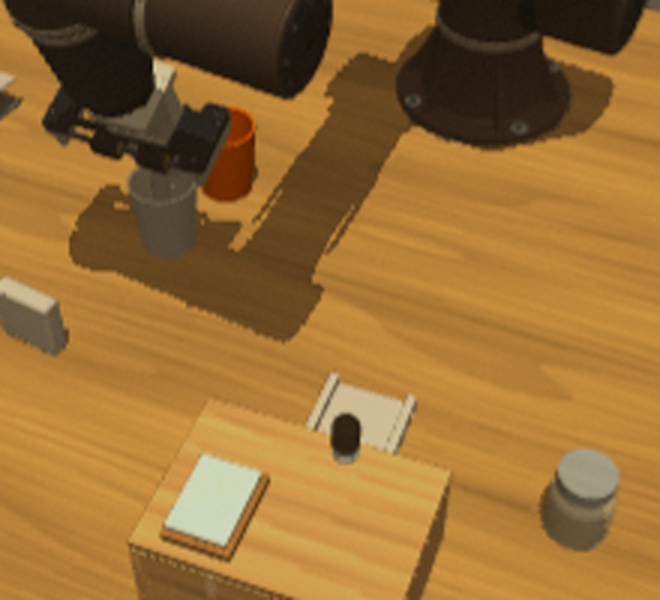

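```bash
python3 - <<'E'
from c import *
bot.move_gripper(88); s=rep('open')
bot.pause(.3); p=s['tcp_pos']
bot.line_to(p-150*tzc,120); rep()
snap('wrist','w13.png'); bot.move_ptp([560,-100,400],q(0)); bot.pause(.5); rep(); snap('scene','s13.png'); snap('top','t13.png')
E
python3 -c "
import cv2;s=cv2.imread('pics/s13.png');cv2.imwrite('pics/s13c.png',cv2.resize(s[100:300,220:440],(660,600),interpolation=2))"
```

```text
open t 38.75 tcp [ 427.5 -251.   113.5] F [ 0.57 -0.07  0.39] M [-0.04 -1.35  0.  ] w 87.4
 t 40.45 tcp [ 485.6 -250.9  250.9] F [-0.66  0.61  0.74] M [ 0.01 -1.31 -0.03] w 87.5
 t 41.89 tcp [ 560.1 -100.2  399.7] F [-0.7   0.49  1.03] M [ 0.01  0.04 -0.02] w 87.2
```

View pics/s13c.png

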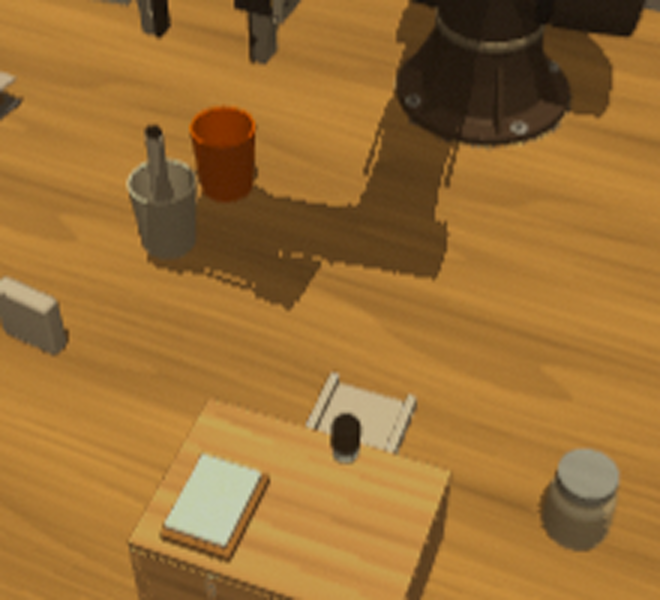

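View pics/w13.png

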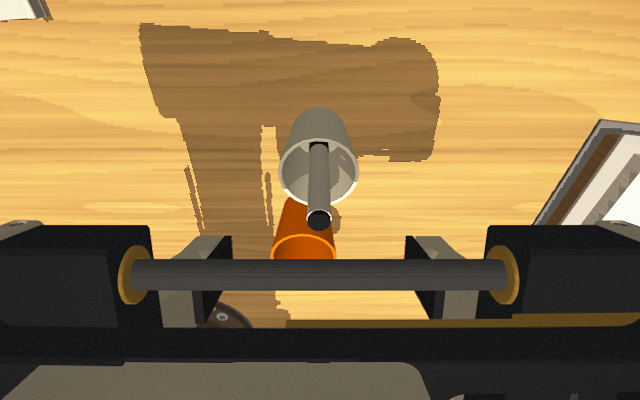

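View pics/t13.png

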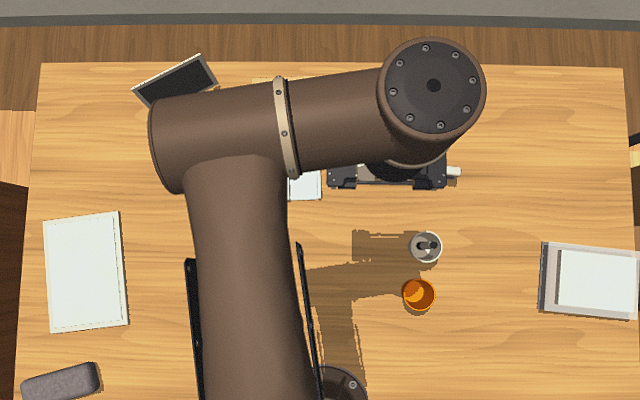

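Run:
```python
import cv2,numpy as np
for f in('scene0','s4','s13'):
    g=cv2.imread(f'pics/{f}.png')[225:260,320:350].max(2); ys,xs=np.where(g<45); print(f,len(xs),xs.mean()+320,ys.mean()+225,ys.min()+225,ys.max()+225)
from h import *
S=cam('scene'); print(proj(S,W([16,24,135])),proj(S,W([16,24,157])))
bot.close_job()
```

```text
scene0 62 335.0806451612903 245.0483870967742 239 250
s4 3 337.3333333333333 241.0 240 242
s13 47 334.82978723404256 245.74468085106383 239 250
[335.40558519 244.14921693] [335.51948501 239.05316203]
the job is handed in; nothing more can be done
```

The job is handed in; the robot's clock read about 42 s of the 66 allowed. No verdict was reported, so the results below are my own checks.

- **Knob up:** I pulled it 22.5 mm, until the force jumped to about 17 N at its upper limit, and it stayed up.
- **Marker tilt:** The arm could not reach the tilted pose with the tool in line with the marker. I gripped the marker with the tool leaning 23°, so a 15° tool tilt held it at 38°.
- **Pack home:** I pushed it with the marker only, in short steps. Slow pushing showed a drag of about 1.4 N. The stop was then felt as a rise to 4.4 N, under the 7 N it holds, with the near face about 26 mm behind the board's front edge. I could not see the contact plate or the stop, so this rests on the force rise and the depth.
- **Knob down:** I pressed it with the marker's foot until it stopped hard at the expected height. In the scene view its outline spans the same rows (239–250) as before I started.
- **Marker and surroundings:** The marker stands nearly upright, cap down, in the upright white cup. The cup, jar, clock and orange look-alike appear in their places in the last pictures, though the arm partly hid the jar and clock from above. The gripper is clear of everything.

One thing disagreed: the force readings stayed near zero during the quicker pack pushes and the first part of the knob press. I relied on the pictures, the positions and the final force rises there instead.

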